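Hold a wood strip on the sawing board, ready for the saw

ROBOT

A 6-joint arm with a two-finger parallel gripper is mounted at the origin on the work surface. World frame = base frame: x ahead of the robot, y to its left, z up, the work surface at z = 0. Lengths are in m, angles in rad, forces in N, time in s.
With the tool pointing down it reaches from about 0.425 to 0.95 m from the base axis. Payload 3.5 kg.
Tool frame: the origin (TCP) lies midway between the tips of the shut fingers; the grasp point (between the pads) lies ctrl.grasp_offset behind it (ctrl.grasp_offset is the distance from the TCP to the grasp point, in m); x points along the fingers, y is the direction in which the jaws open and shut, and the axes are right-handed (so a half turn about x gives the same grasp; the last joint's range is limited). The gripper opens to 85 mm and grips with 20 to 120 N. Pads are 22 mm wide; open, the fingers measure 114 mm over their backs; the gripper's body (76 mm by 85 mm) begins 54 mm behind the grasp point. The pads swing forward as they close: fully open they stand 13 mm farther back than shut.
Start: joints at [-0.15, 0.286, 1.577, -0, 1.279, -0.15], TCP at [0.675, 0, 0.231] pointing down, gripper open.
Joint ranges: [-2.77, 2.77], [-0.9, 2.22], [0.21, 2.48], [-1.53, 4.67], [0.24, 2.81], [-2.84, 2.84]. Speed limits (rad/s): [2.79, 2.79, 3.14, 3.14, 3.14, 3.14].

INTERFACE

Orientations are given as a unit quaternion [x, y, z, w].
In Python, from plant import readout, read_camera, sign_off, ctrl gives the robot as it stands.
- The arm moves only by the tool drive_tool, never from a script. Its argument "steps" is a list of rows, each a list of 5 numbers: the shift along the tool's x, y, z in cm, then the turn about the tool's x in degrees, then the opening, from 0 (shut) to 1 (fully open). A call has 1 to 10 rows; each row shifts and turns the commanded pose from where the row before left it, along the tool's axes as they then stand; what a row does not reach is not made up. A row lasts 1/10 s, in which the tool goes at most 50 mm and 8.59 degrees, less where a joint would pass 70% of its speed; a pose out of reach is approached as far as the arm can. A call is refused whole if a number of a shift passes 5 or a number of a turn 8.59, either way. A call with a gripper value outside its range is refused whole. The fingers move at their own pace and stop on an object; "force" is the grip in N (left out, the last holds). Time passes only in rows, so rows that do not move let the fingers close. It gives the time, the measured TCP pose, the force and the opening at its end, in the units of the state.
- readout.get_state(): the state, without advancing time (a new reading comes with each control period).
- read_camera(name): name is "scene" or "side" or "wrist"; returns a dict with "frame" (384x512x3 uint8, red, green, blue), "vertical_fov" (degrees; the focal length in pixels is half the picture's height over the tangent of half this angle, whatever the lens; pixels are square), "cx", "cy" (the principal point, pixels), "k1" (the pictures are not rectified: a ray, as slopes to the right and down, at radius r is drawn at 1 + k1 r^2 times it, then the intrinsics apply), "eye" and "orientation" of the camera in the world. Camera axes: x right, y up, looking along -z (the intrinsics and any distortion apply to the point x, -y, -z); pixel columns grow to the right and rows downward; lengths in m; the calibration is good to about 2 mm. A picture is of the moment at which its call begins. There is no depth.
- sign_off(): hands the job in, once; it reports no verdict.
The state is a dict: "time": time; "qpos": joint angles; "dq": joint speeds; "joint_efforts": joint torques, N m; "eef_pos": TCP position; "tcp_rot": TCP orientation; "contact_force": force on the tool from outside, world axes, zero at the start; "wrist_torque": the same for the moment, N m; "opening": opening from 0.0 (shut) to 1.0 (fully open).
Only numpy, scipy, OpenCV 4.12 (cv2) and the standard library are available. Lean on these libraries where they do the work, as an engineer would, in place of code of your own. Each camera call takes 0.05 s, during which the arm holds its last target. There are 200 camera calls.

TASK

Lay the pale wood strip flat on the raised sawing board, along the dark fence and with its end snug against the red stop block, then hold it there for the saw: with one firm diagonal push keep it pressed down on the plywood bed and back against the fence at the same time. Push on the stretch between the saw slot and the stop block, so that the slot stays clear, and finish while still holding it. Leave the saw, the try square and the two cut pieces where they lie.

Things in the scene. Friction and masses are not known exactly. Their poses are not given: they have to be found in the camera images.
- strip: The workpiece: a loose straight strip of pale wood, 32 wide (x) x 240 long (y) x 26 high (z) mm, about 0.14 kg (0.1 to 0.2), lying on its 32 mm face on the table. Origin: centre of its underside. Its two ends are alike.
- sawing_board: Sawing board (bench hook), screwed to the table, never moves: plywood bed on two runners, 170 (x) x 260 (y) mm, top face 40 mm above the table. Origin: centre of its footprint, on the table. x points from its open front to the fence at the back, y to its left (stop block), z up. Free bed: x -85 to +50 mm. Saw slot (black line in bed, gap in fence) at y = -70 mm; bed and fence end at y = +-130.
- bed: The plywood bed of the sawing board, 170 x 260 x 18 mm, fixed to it, same axes, saw slot at y = -70 mm here too. Origin: centre of its underside, 22 mm above the table; the top face on which the strip must lie is at z = 18 mm. Friction of the strip on bed, fence and stop (planed, waxed wood) is about 0.35 (0.28 to 0.42); push towards the fence at least as hard as down.
- fence: Dark wood fence fixed on the bed along its back edge, same axes; 35 deep (x) x 260 wide (y) x 20 high mm, so the strip stands 6 mm higher than it. Origin: middle of the foot of its front face, on the bed's top. The front face, on which the strip bears, is the plane x = 0 here; the strip goes to its -x side.
- stop_block: Red stop block clamped over the fence, never moves; same axes; 110 to 160 mm left (+y) of the slot. Origin: foot of its working face, on the bed's top, in the plane of the fence's front. The working face is y = 0 here, looks to -y, spans x -55 to 0 mm, 34 high; block 28 thick to +y. With the strip home the strip's origin is at x -16, y -120, z 0 mm here; its right end overhangs the bed.
- saw: Back saw lying flat on the table, blade 250 mm with a brass back and a closed wooden handle, about 380 x 90 x 20 mm, along y. Origin: on the table near its middle. Leave alone.
- try_square: Try square lying flat, dark wood stock 110 x 26 x 17 mm along x, steel blade 140 x 36 x 3 mm to -y. Origin: centre of the stock's underside. Leave alone.
- cut_piece_a: Finished piece of dark wood, 32 (x) x 110 (y) x 26 mm. Origin: centre of its underside. Leave alone.
- cut_piece_b: Finished piece of dark wood, 32 (x) x 110 (y) x 26 mm. Origin: centre of its underside. Leave alone.
Things that resemble listed ones, but are neither listed nor needed, are in the scene too. Several things look just like the strip: the one meant starts nearest to the robot's base.

How it is judged:
On the way:
1. The strip lies flat on the bed of the sawing board, in front of the fence (z of strip in the frame of bed between 0.015 and 0.021 m and angle between strip's own z axis and vertical below 0.04 rad and x of strip in the frame of bed between -0.075 and 0.037 m and y of strip in the frame of bed above -0.13 m and contact force between strip and bed above 0.3 N), for 0.2 s.
At the end, for the whole second after the job is handed in: Strip flat on the bed (2 mm, 0.03 rad), along the fence (gap under 2.5 mm, 0.025 rad), end at the stop (gap under 3 mm), at rest; fingers push over 3 N, so that it bears over 2 N on the fence and over 4 N on the bed, their middle 20 mm or more to the stop side of the slot, through the last second (y of strip in the frame of stop_block between -0.123 and -0.117 m and x of strip in the frame of stop_block between -0.0185 and -0.013 m and z of strip in the frame of stop_block between -0.003 and 0.002 m and angle between strip's own z axis and vertical below 0.03 rad and angle between the y axis of strip and the y axis of fence, either way round below 0.025 rad and contact force between strip and fence above 2 N and contact force between strip and bed above 4 N and contact force between the fingers and strip above 3 N and linear speed of strip below 0.02 m/s and y of the grasp point in the frame of bed above -0.05 m); the arm keeps its last pose, push and grip.
It fails at once if The saw is moved more than 30 mm (distance of saw from where it was at the start of the episode above 0.03 m).
It fails at once if The try square is moved more than 30 mm (distance of try_square from where it was at the start of the episode above 0.03 m).
It fails at once if The first cut piece is moved more than 30 mm (distance of cut_piece_a from where it was at the start of the episode above 0.03 m).
It fails at once if The second cut piece is moved more than 30 mm (distance of cut_piece_b from where it was at the start of the episode above 0.03 m).
It also fails if it takes over 58 s, if anything falls off the work surface, if the arm or the gripper's body presses on something with over 40 N, if the wrist force passes 120 N, or if a joint passes its speed limit or range.

## Working session

There is one attempt and no reset: what is moved stays moved. The work goes in short steps, Python scripts to look and compute and a tool call to move; the robot and the scene stay as the last step left them, time stands still between calls to the robot, and variables do not carry over. Pictures are saved under pics/ and viewed, about 8 in all and at most 12, crops included, and the job is handed in when it is done.

Besides the shell and the picture viewer there is one more tool, called as name([rows], argument=value, ...), one row to a line, values as JSON. drive_tool: Moves the arm, as the interface text tells. Its arguments: {"type":"object","properties":{"steps":{"type":"array","items":{"type":"array","items":{"type":"number"}}},"force":{"type":"number"}},"required":["steps"]}

```bash
ls; mkdir -p pics; cat > h.py <<'E'
import numpy as np,cv2
from scipy.spatial.transform import Rotation as R
from plant import readout,read_camera,ctrl
def snap(n,f):
    d=read_camera(n); cv2.imwrite('pics/'+f+'.png',d['frame'][:,:,::-1]); np.save('pics/'+f+'.npy',d,allow_pickle=True); return d
def load(f): return np.load('pics/'+f+'.npy',allow_pickle=True).item()
def ray(d,uv):
    uv=np.atleast_2d(np.array(uv,float)); f=192/np.tan(np.radians(d['vertical_fov'])/2)
    K=np.array([[f,0,d['cx']],[0,f,d['cy']],[0,0,1]])
    n=cv2.undistortPoints(uv.reshape(-1,1,2),K,np.array([d['k1'],0,0,0.])).reshape(-1,2)
    return R.from_quat(d['orientation']).apply(np.c_[n[:,0],-n[:,1],-np.ones(len(n))])
def plane(d,uv,z):
    r=ray(d,uv); e=np.array(d['eye']); return e+r*((z-e[2])/r[:,2])[:,None]
def proj(d,P):
    f=192/np.tan(np.radians(d['vertical_fov'])/2)
    p=R.from_quat(d['orientation']).inv().apply(np.atleast_2d(P)-np.array(d['eye'])); s=np.c_[p[:,0],-p[:,1]]/-p[:,2:]
    s=s*(1+d['k1']*(s**2).sum(1))[:,None]; return s*f+[d['cx'],d['cy']]
E
python3 - <<'E'
from h import *
a=snap('scene','s0');b=snap('side','d0');w=snap('wrist','w0')
for d in(a,b,w): print(d['eye'],d['orientation'],d['vertical_fov'],d['cx'],d['cy'],d['k1'])
print(readout.get_state(),ctrl.grasp_offset)
cv2.imwrite('pics/s0b.png',cv2.resize(a['frame'][:,:,::-1],(800,600),interpolation=cv2.INTER_CUBIC))
cv2.imwrite('pics/d0b.png',cv2.resize(b['frame'][:,:,::-1],(800,600),interpolation=cv2.INTER_CUBIC))
E
```

```text
pics
[1.45531742 0.23655735 1.01675542] [0.20915999 0.33415029 0.77296174 0.49711752] 50.66114229417205 254.29011929807106 193.83759825092565 0.038285741206037144
[0.47811647 0.788595   1.25847912] [-0.01093929  0.33243345  0.94150769 -0.0541443 ] 44.421466566372466 253.90476226422822 195.60661732727667 -0.04217638692481516
[0.67413692 0.07591744 0.37271918] [-1.52670672e-01  6.51774190e-04  2.49957101e-04  9.88276873e-01] 69.46796490749769 254.74752078662127 191.12896413549294 -0.040507562404077005
{'time': 0.15, 'qpos': array([-1.50004466e-01,  2.86998898e-01,  1.57785721e+00, -1.75827717e-05,
        1.27859163e+00, -1.50032492e-01]), 'dq': array([ 7.91291386e-04, -3.08543808e-03, -4.71521753e-03, -7.01526376e-05,
       -2.31085299e-05, -1.55339748e-05]), 'joint_efforts': array([ 7.91554030e-04, -4.06602967e+01, -2.93140125e+01, -8.94972595e-05,
        3.96185191e-03, -2.97825103e-06]), 'eef_pos': array([6.74483768e-01, 1.00356457e-04, 2.30231507e-01]), 'tcp_rot': array([ 0.49959747,  0.50053241, -0.50038555,  0.49948372]), 'contact_force': array([ 0.92018268, -0.00893857,  0.059128  ]), 'wrist_torque': array([ 0.01376234, -0.00162331,  0.00883567]), 'opening': 1.0004939662417556} 0.0187
```

View pics/s0b.png

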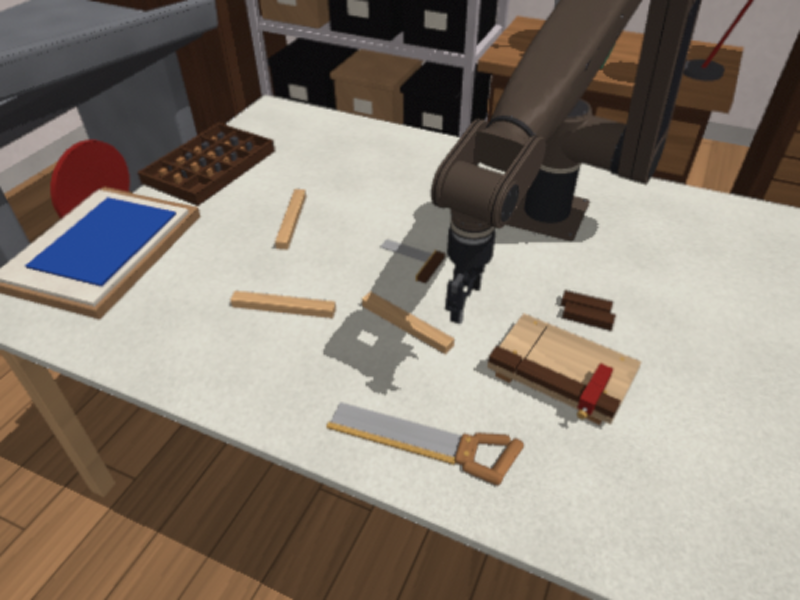

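View pics/d0b.png

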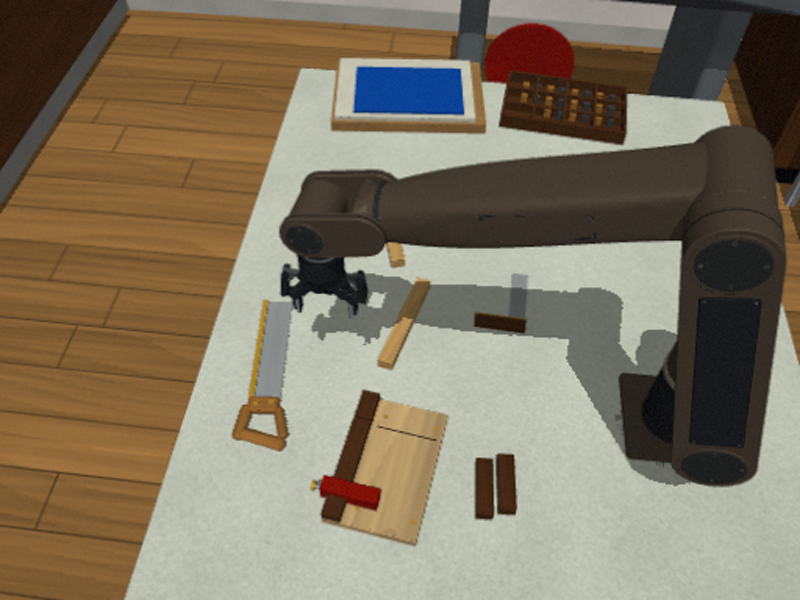

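Both views show the board with the fence on the far side, and the red block at side px (350,492)/800. There are three pale strips in the scene view, at (290,218), (283,303) and (407,322). I'll measure each strip and the board.

```bash
python3 - <<'E'
from h import *
s=load('s0');d=load('d0');k=.64
A={'A':(290,218),'B':(283,303),'C':(407,322)}
for n,c in A.items():
    p=plane(s,np.array(c)*k,.02)[0]; print(n,p.round(3),np.hypot(*p[:2]).round(3))
hsv=cv2.cvtColor(s['frame'],cv2.COLOR_RGB2HSV)
m=((hsv[...,0]>5)&(hsv[...,0]<25)&(hsv[...,1]>85)).astype(np.uint8)
n,l,st,ce=cv2.connectedComponentsWithStats(m)
for i in range(1,n):
    if st[i,4]>150 and 140<ce[i,0]<420 and ce[i,1]>110: print(i,st[i],(ce[i]/k).round(), [ (q/k).round() for q in cv2.boxPoints(cv2.minAreaRect(np.argwhere(l==i)[:,::-1].astype(np.float32)))])
# board: side view pts at 800 scale
for nm,uv,z in [('bed front-right',(447,412),.04),('bed front-left',(415,544),.04),('fence top back right',(362,391),.06),('fence top front right',(380,396),.06),('slot front',(436,440),.04),('slot back',(377,427),.04),('stop top front -y corner',(381,488),.074),('stop top +y',(377,508),.074)]:
    print(nm,plane(d,np.array(uv)*k,z)[0].round(4))
def up(f,x0,y0,x1,y1,z):return cv2.resize(f[y0:y1,x0:x1,::-1],None,fx=z,fy=z,interpolation=cv2.INTER_CUBIC)
cv2.imwrite('pics/c1.png',np.hstack([up(d['frame'],195,165,335,355,3.15)[:598],]))
a=up(d['frame'],195,165,325,355,3.1); b=up(s['frame'],220,175,420,275,1.95)
c=np.zeros((589,800,3),np.uint8); c[:a.shape[0],:a.shape[1]]=a[:589]; c[:b.shape[0],403:403+b.shape[1]]=b
w=load('w0')['frame'][:,:,::-1]; w=cv2.resize(w,(390,293)); c[200:493,405:795]=w
cv2.imwrite('pics/c1.png',c)
E
```

```text
A [ 0.327 -0.607  0.02 ] 0.689
B [ 0.615 -0.448  0.02 ] 0.76
C [ 0.554 -0.165  0.02 ] 0.578
17 [177 121  18  38 311] [290. 219.] [array([274., 246.], dtype=float32), array([293., 187.], dtype=float32), array([305., 191.], dtype=float32), array([286., 250.], dtype=float32)]
18 [266 161  18  20 161] [429. 266.] [array([413., 278.], dtype=float32), array([435., 248.], dtype=float32), array([444., 255.], dtype=float32), array([422., 285.], dtype=float32)]
19 [148 187  66  16 633] [283. 304.] [array([230., 305.], dtype=float32), array([232., 290.], dtype=float32), array([334., 302.], dtype=float32), array([332., 317.], dtype=float32)]
20 [232 187  58  39 655] [407. 322.] [array([359., 304.], dtype=float32), array([367., 290.], dtype=float32), array([455., 339.], dtype=float32), array([447., 354.], dtype=float32)]
21 [360 187  33  24 522] [587. 309.] [array([558., 316.], dtype=float32), array([565., 290.], dtype=float32), array([617., 303.], dtype=float32), array([610., 329.], dtype=float32)]
22 [ 313  202   96   69 3208] [561. 365.] [array([482., 372.], dtype=float32), array([514., 304.], dtype=float32), array([638., 362.], dtype=float32), array([607., 430.], dtype=float32)]
24 [ 209  270  126   40 1109] [456. 451.] [array([326., 427.], dtype=float32), array([342., 380.], dtype=float32), array([524., 441.], dtype=float32), array([508., 488.], dtype=float32)]
bed front-right [0.4428 0.0588 0.04  ]
bed front-left [0.4792 0.3229 0.04  ]
fence top back right [0.6083 0.0438 0.06  ]
fence top front right [0.5727 0.0508 0.06  ]
slot front [0.4591 0.1211 0.04  ]
slot back [0.5715 0.1068 0.04  ]
stop top front -y corner [0.547  0.2439 0.074 ]
stop top +y [0.5493 0.2809 0.074 ]
```

View pics/c1.png

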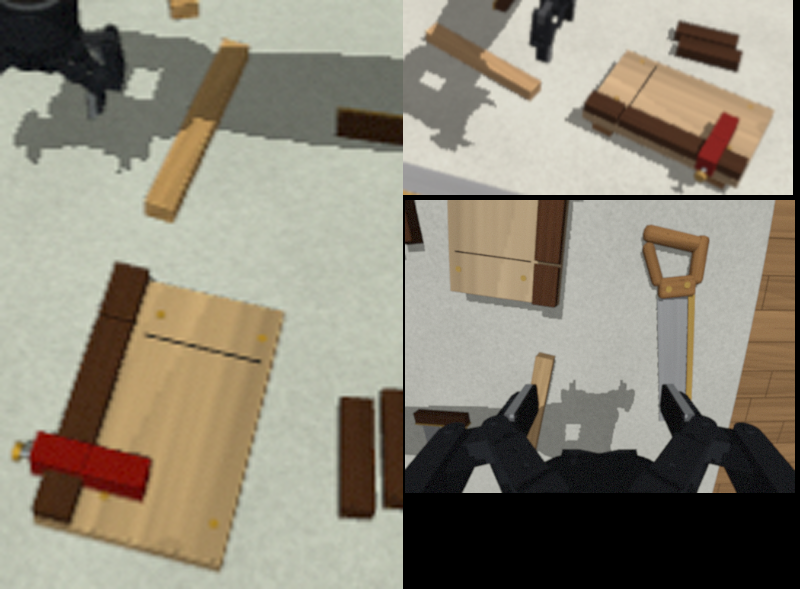

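Candidates in the scene view, with distance from the base: A (290,218) 0.69 m, B (283,303) 0.76 m, C (407,322) 0.58 m. C is nearest, so I take C; the crop shows it as pale wood, half in the arm's shadow. Next: its axis and the board frame.

```bash
python3 - <<'E'
from h import *
s=load('s0');d=load('d0');k=.64
print('scene',plane(s,np.array([(363,297),(450,346)])*k,.018).round(3))
e=plane(d,np.array([(234,43),(160,208)])/3.1+[195,165],.026);print('side',e.round(3),np.linalg.norm(e[1]-e[0]))
v=e[1]-e[0];print('yaw from y',np.degrees(np.arctan2(-v[0],v[1])), e.mean(0))
o=np.array([195,165]);f=lambda u,v,z:plane(d,np.array([u,v])/3.1+o,z)[0].round(4)
for n,u,v,z in [('slotF',260,361,.04),('slotB',146,335,.04),('bedFR',284,314,.04),('bedFL',219,569,.04),('fenceTopF R',149,269,.06),('fenceTopBackR',117,263,.06),('fence top F at L',72,522,.06),('stop top tipR',151,458,.074),('stop tip L',144,480,.074),('stop R back',38,434,.074)]: print(n,f(u,v,z))
E
```

```text
scene [[ 0.52  -0.291  0.018]
 [ 0.58  -0.053  0.018]]
side [[ 0.519 -0.281  0.026]
 [ 0.574 -0.05   0.026]] 0.23799491582646704
yaw from y -13.524471383686757 [ 0.54658117 -0.16560845  0.026     ]
slotF [0.4596 0.1207 0.04  ]
slotB [0.5692 0.1058 0.04  ]
bedFR [0.4406 0.0675 0.04  ]
bedFL [0.479 0.324 0.04 ]
fenceTopF R [0.5738 0.045  0.06  ]
fenceTopBackR [0.6054 0.042  0.06  ]
fence top F at L [0.6079 0.3051 0.06  ]
stop top tipR [0.5472 0.2451 0.074 ]
stop tip L [0.5507 0.2661 0.074 ]
stop R back [0.6486 0.2343 0.074 ]
```

drive_tool([
  [0,0,0,0,1],
])

```text
time: 0.25
eef_pos: [0.6747, 0.0001, 0.2307]
tcp_rot: [0.5, 0.5, -0.5, 0.5]
contact_force: [-0.2, -0.7, -0.6]
opening: 1.003
```

drive_tool([
  [1,-2.3,2.3,0,1],
  [1,-2.4,2.4,0,1],
  [1,-2.3,2.3,0,1],
  [1,-2.4,2.4,0,1],
  [1,-2.3,2.3,0,1],
  [0,0,0,7,1],
  [0,0,0,6.5,1],
  [0,0,0,0,1],
  [0,0,0,0,1],
])

```text
time: 1.15
eef_pos: [0.558, -0.1169, 0.1814]
tcp_rot: [0.555, 0.438, -0.555, 0.438]
contact_force: [-0.7, -0.3, 0.2]
opening: 1.001
```

```bash
python3 - <<'E'
from h import *
w=snap('wrist','w1'); st=readout.get_state(); print(st['eef_pos'],R.from_quat(st['tcp_rot']).as_matrix().round(3))
cv2.imwrite('pics/w1b.png',cv2.resize(w['frame'][:,:,::-1],(800,600),interpolation=cv2.INTER_CUBIC))
E
```

```text
[ 0.55808536 -0.11684688  0.18138778] [[ 0.     0.973 -0.231]
 [-0.    -0.231 -0.973]
 [-1.     0.     0.   ]]
```

View pics/w1b.png

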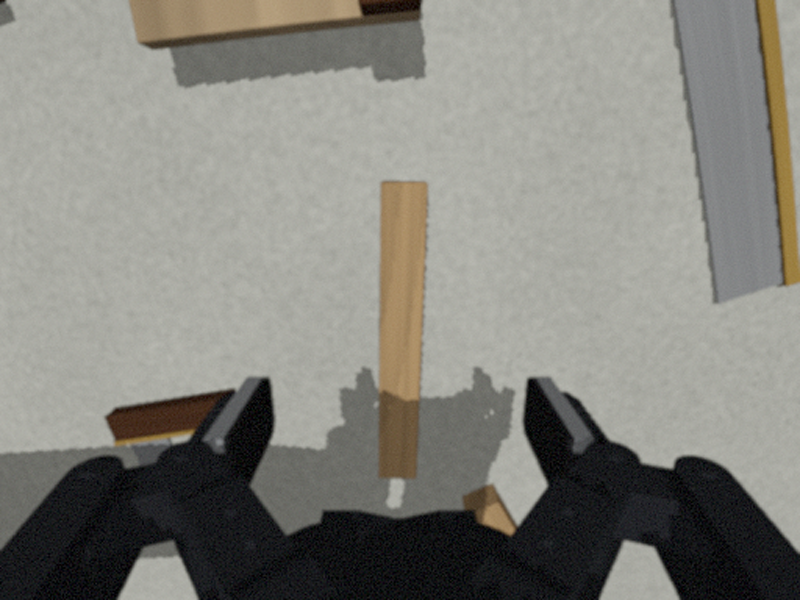

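The wrist view shows the strip between the jaws: near end (381–427,181), far end (380–416,478), and the try square stock at the left at (170,415). I'll convert these to tool coordinates.

```bash
python3 - <<'E'
from h import *
w=load('w1'); st=readout.get_state(); M=R.from_quat(st['tcp_rot']).as_matrix()
P=plane(w,np.array([(381,181),(427,181),(380,478),(416,478),(237,390),(108,415)])*.64,.026); P[4:]=plane(w,np.array([(237,390),(108,415)])*.64,.017)
print(P.round(4)); print(((P-st['eef_pos'])@M).round(4))
E
```

```text
[[ 0.5617 -0.0524  0.026 ]
 [ 0.5916 -0.0594  0.026 ]
 [ 0.5027 -0.2851  0.026 ]
 [ 0.532  -0.2921  0.026 ]
 [ 0.4094 -0.1829  0.017 ]
 [ 0.2946 -0.1809  0.017 ]]
[[ 0.1554 -0.0114 -0.0636]
 [ 0.1554  0.0193 -0.0636]
 [ 0.1554 -0.015   0.1765]
 [ 0.1554  0.0151  0.1765]
 [ 0.1644 -0.1294  0.0986]
 [ 0.1644 -0.2415  0.1233]]
```

drive_tool([
  [0,0.3,0,0.9,0.6],
  [3,0,0,0,0.6],
  [3,0,0,0,0.6],
  [3,0,0,0,0.6],
  [3,0,0,0,0.55],
  [2.5,0,0,0,0.55],
  [0.5,0,0,0,0.55],
  [0,0,0,0,0.5],
  [0,0,0,0,0.5],
])

```text
time: 2.1
eef_pos: [0.5622, -0.118, 0.0328]
tcp_rot: [0.559, 0.433, -0.558, 0.434]
contact_force: [0.4, -0.6, 0.7]
opening: 0.498
```

drive_tool([
  [0.4,0,0,0,0.5],
  [0.3,0,0,0,0.5],
  [0,0,0,0,0.5],
  [0,0,0,0,0.5],
])

```text
time: 2.5
eef_pos: [0.561, -0.1177, 0.0245]
tcp_rot: [0.559, 0.433, -0.559, 0.433]
contact_force: [-0.1, -0.2, -0.1]
opening: 0.497
```

drive_tool([
  [0.8,0,0,0,0.5],
  [0.8,0,0,0,0.5],
  [0.2,0,0,0,0.5],
  [0,0,0,0,0.5],
  [0,0,0,0,0.5],
])

```text
time: 3.0
eef_pos: [0.5609, -0.1177, 0.0061]
tcp_rot: [-0.559, -0.433, 0.559, -0.433]
contact_force: [-0.9, 0.7, -1.0]
opening: 0.499
```

drive_tool([
  [0.2,0,0,0,0.5],
  [0.2,0,0,0,0.5],
  [0,0,0,0,0.5],
  [0,0,0,0,0.5],
])

```text
time: 3.4
eef_pos: [0.5609, -0.1176, 0.0023]
tcp_rot: [-0.559, -0.433, 0.559, -0.433]
contact_force: [0.3, 0.4, -0.6]
opening: 0.498
```

drive_tool([
  [0.1,0,0,0,0.5],
  [0.1,0,0,0,0.5],
  [0,0,0,0,0.5],
  [0,0,0,0,0.5],
])

```text
time: 3.8
eef_pos: [0.5609, -0.1177, 0.0003]
tcp_rot: [-0.559, -0.433, 0.559, -0.433]
contact_force: [-1.6, -0.6, -0.3]
opening: 0.499
```

drive_tool([
  [0.1,0,0,0,0.5],
  [0.05,0,0,0,0.5],
  [0,0,0,0,0.5],
  [0,0,0,0,0.5],
])

```text
time: 4.2
eef_pos: [0.5609, -0.1176, -0.0012]
tcp_rot: [-0.559, -0.433, 0.559, -0.433]
contact_force: [0.5, -0.2, -1.0]
opening: 0.5
```

drive_tool([
  [-0.5,0,0,0,0.5],
  [0,0,0,0,0.2],
  [0,0,0,0,0.2],
  [0,0,0,0,0.2],
  [0,0,0,0,0.2],
  [0,0,0,0,0.2],
], force=70)

```text
time: 4.8
eef_pos: [0.5618, -0.118, 0.005]
tcp_rot: [0.559, 0.433, -0.558, 0.434]
contact_force: [-0.9, 0.3, 5.7]
opening: 0.362
```

drive_tool([
  [-1,0,0,0,0.2],
  [-2,0,0,0,0.2],
  [-3,0,0,0,0.2],
  [-3,0,0,0,0.2],
  [-3,0,0,0,0.2],
  [-1,0,0,0,0.2],
  [0,0,0,0,0.2],
  [0,0,0,0,0.2],
  [0,0,0,0,0.2],
])

```text
time: 5.7
eef_pos: [0.5594, -0.1171, 0.1313]
tcp_rot: [-0.558, -0.435, 0.56, -0.432]
contact_force: [-0.2, 0.0, -1.0]
opening: 0.362
```

```bash
python3 - <<'E'
from h import *
w=snap('wrist','w2'); d=snap('side','d2')
st=readout.get_state();print(st['eef_pos'],st['opening'])
c=np.hstack([cv2.resize(w['frame'],(400,300)),cv2.resize(d['frame'],(400,300))])[:,:,::-1]
cv2.imwrite('pics/c2.png',c)
E
```

```text
[ 0.55978684 -0.11724967  0.13173056] 0.3561212236646418
```

View pics/c2.png

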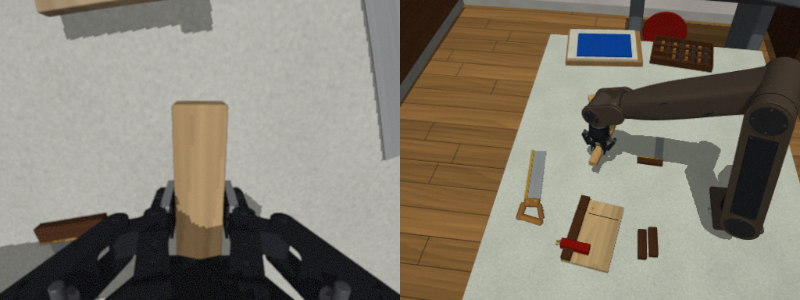

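The strip is held firmly and level at opening 0.36. I'll turn to the board's heading and carry it over the bed.

drive_tool([
  [0,0,0,-3.2,0.2],
  [0,0,0,-3.2,0.2],
  [0,-0.7,-4,0,0.2],
  [0,-0.7,-4,0,0.2],
  [0,-0.7,-4,0,0.2],
  [0,-0.7,-4,0,0.2],
  [0,-0.7,-4,0,0.2],
  [0,-0.7,-4,0,0.2],
  [0,-0.6,-4.2,0,0.2],
  [0,0,0,0,0.2],
])

```text
time: 6.8
eef_pos: [0.5515, 0.1725, 0.1328]
tcp_rot: [-0.532, -0.466, 0.533, -0.465]
contact_force: [0.4, -1.3, -1.6]
opening: 0.36
```

```bash
python3 - <<'E'
from h import *
w=snap('wrist','w3'); d=snap('side','d3')
st=readout.get_state();print(st['eef_pos'],st['opening'],R.from_quat(st['tcp_rot']).as_matrix().round(3).tolist())
cv2.imwrite('pics/w3b.png',cv2.resize(w['frame'][:,:,::-1],(800,600),interpolation=cv2.INTER_CUBIC))
E
```

```text
[0.55195943 0.16902218 0.13277885] 0.3599149749640605 [[-0.002, 0.991, -0.137], [-0.001, -0.137, -0.991], [-1.0, -0.002, 0.001]]
```

View pics/w3b.png

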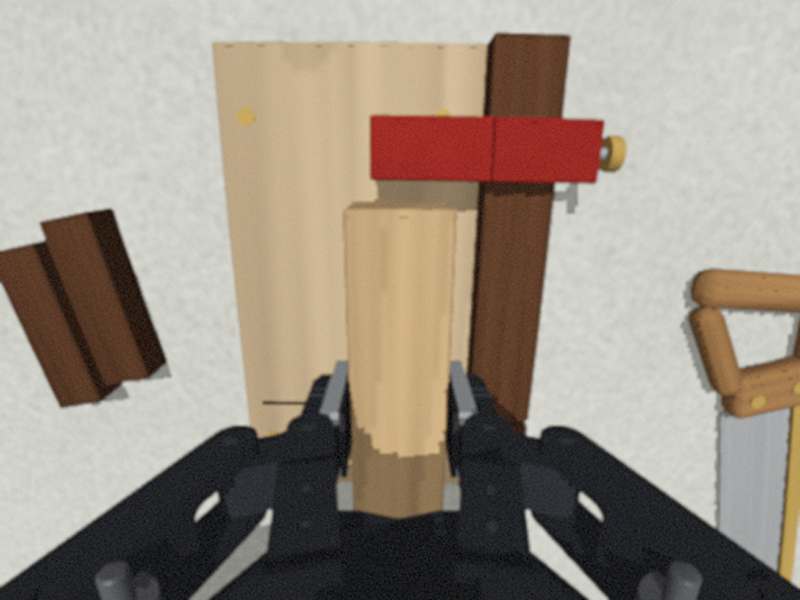

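The wrist view shows the strip end (346–456,208), the stop's working face edge (372,179)–(600,182), and the fence's top front edge near (490,40)–(473,390). I'll measure these in the tool frame.

```bash
python3 - <<'E'
from h import *
w=load('w3'); st=readout.get_state(); M=R.from_quat(st['tcp_rot']).as_matrix()
for n,z,uv in [('stop edge',.074,[(372,179),(490,181),(598,182)]),('bed far',.04,[(215,44),(470,44)]),('bed front',.04,[(215,44),(232,230),(250,430)]),('fence back top',.06,[(569,37),(552,200),(530,400)]),('fence front top',.06,[(496,37),(480,250),(473,390)]),('strip end',.154,[(346,208),(456,208)]),('slot',.04,[(263,403),(305,403)])]:
    P=plane(w,np.array(uv)*.64,z); print(n,(((P-st['eef_pos'])@M)[:,1:]*1000).round(1).tolist())
E
```

```text
stop edge [[-13.0, -72.0], [40.3, -71.4], [89.7, -71.5]]
bed far [[-91.3, -135.6], [33.6, -135.2]]
bed front [[-91.3, -135.6], [-92.1, -43.9], [-95.2, 83.3]]
fence back top [[74.9, -134.0], [74.3, -62.1], [74.0, 49.0]]
fence front top [[42.1, -133.4], [40.2, -37.0], [41.1, 42.5]]
strip end [[-15.8, -67.0], [14.7, -67.1]]
slot [[-84.9, 63.5], [-58.6, 63.3]]
```

drive_tool([
  [0,0,0.4,0,0.2],
  [0,0,0.4,0,0.2],
  [2,0,0,0,0.2],
  [2,0,0,0,0.2],
  [2,0,0,0,0.2],
  [1.5,0,0,0,0.2],
  [0.6,0,0,0,0.2],
  [0,0,0,0,0.2],
  [0,0,0,0,0.2],
])

```text
time: 7.8
eef_pos: [0.5523, 0.1601, 0.0536]
tcp_rot: [0.534, 0.463, -0.533, 0.464]
contact_force: [0.8, 0.6, -0.5]
opening: 0.362
```

drive_tool([
  [0.2,0,0,0,0.2],
  [0.2,0,0,0,0.2],
  [0.2,0,0,0,0.2],
  [0,0,0,0,0.2],
  [0,0,0,0,0.2],
])

```text
time: 8.3
eef_pos: [0.5514, 0.1604, 0.0468]
tcp_rot: [-0.534, -0.464, 0.534, -0.464]
contact_force: [0.2, 0.7, -0.8]
opening: 0.357
```

drive_tool([
  [0.1,0,0,0,0.2],
  [0.1,0,0,0,0.2],
  [0,0,0,0,0.2],
  [0,0,0,0,0.2],
])

```text
time: 8.7
eef_pos: [0.5517, 0.1604, 0.045]
tcp_rot: [0.534, 0.464, -0.534, 0.464]
contact_force: [-0.8, 0.1, -0.0]
opening: 0.357
```

drive_tool([
  [0.1,0,0,0,0.2],
  [0.05,0,0,0,0.2],
  [0,0,0,0,0.2],
  [0,0,0,0,0.2],
])

```text
time: 9.1
eef_pos: [0.5522, 0.1604, 0.045]
tcp_rot: [0.534, 0.464, -0.533, 0.464]
contact_force: [-2.3, -0.2, 5.5]
opening: 0.36
```

drive_tool([
  [-0.15,0,0,0,0.46],
  [0,0,0,0,0.46],
  [0,0,0,0,0.46],
  [0.4,0,0,0,0.46],
  [0.3,0,0,0,0.46],
  [0.1,0,0,0,0.46],
  [0.1,0,0,0,0.46],
  [0,0,0,0,0.46],
  [0,0,0,0,0.46],
])

```text
time: 10.0
eef_pos: [0.5517, 0.1603, 0.0386]
tcp_rot: [-0.533, -0.464, 0.534, -0.464]
contact_force: [-7.2, -1.2, 17.4]
opening: 0.461
```

drive_tool([
  [0.1,0,0,0,0.46],
  [0.1,0,0,0,0.46],
  [0,0,0,0,0.46],
  [0,0,0,0,0.46],
])

```text
time: 10.4
eef_pos: [0.5517, 0.1603, 0.0385]
tcp_rot: [-0.533, -0.464, 0.535, -0.464]
contact_force: [-12.2, -2.9, 27.0]
opening: 0.459
```

drive_tool([
  [-1,0,0,0,0.46],
  [-1,0,0,0,0.46],
  [-0.6,0,0,0,0.46],
  [0,0,0,0,0.46],
  [0,0,0,0,0.46],
  [0,0,0,0,0.46],
])

```text
time: 11.0
eef_pos: [0.551, 0.1603, 0.059]
tcp_rot: [-0.533, -0.464, 0.534, -0.464]
contact_force: [-0.1, -0.3, -0.3]
opening: 0.461
```

```bash
python3 - <<'E'
from h import *
d=snap('side','d4');s=snap('scene','s4'); st=readout.get_state();print(st['eef_pos'],st['contact_force'],st['opening'])
a=cv2.resize(d['frame'][220:370,190:300,::-1],None,fx=3.6,fy=3.6,interpolation=cv2.INTER_CUBIC)[:540]
b=cv2.resize(s['frame'][160:290,290:420,::-1],None,fx=3,fy=3,interpolation=cv2.INTER_CUBIC)
c=np.zeros((540,800,3),np.uint8);c[:,:396]=a[:,:396];c[:390,400:790]=b;cv2.imwrite('pics/c4.png',c)
E
```

```text
[0.55103612 0.16027783 0.05908136] [-0.54219939 -0.30051718  0.66793143] 0.4574411056432953
```

View pics/c4.png

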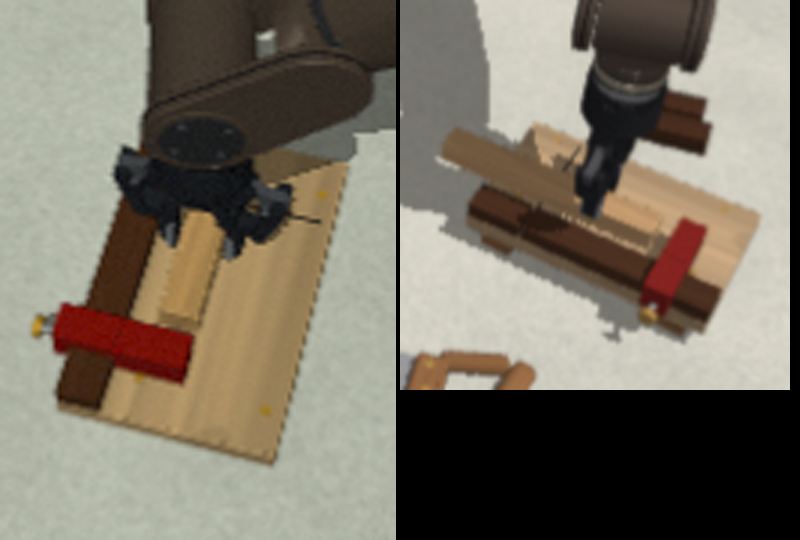

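The strip lies flat in front of the fence, parallel to it, with a small gap to the stop. I'll regrip only its top 5 mm, above the fence height.

drive_tool([
  [-0.1,0,0,0,0.46],
  [0,0,0,0,0.46],
  [0,0,0,0,0.2],
  [0,0,0,0,0.2],
  [0,0,0,0,0.2],
  [0,0,0,0,0.2],
  [0,0,0,0,0.2],
  [0,0,0,0,0.2],
], force=45)

```text
time: 11.9
eef_pos: [0.5518, 0.1604, 0.0611]
tcp_rot: [0.534, 0.464, -0.533, 0.464]
contact_force: [0.2, 1.1, 1.9]
opening: 0.354
```

drive_tool([
  [0,0,-0.3,0,0.2],
  [0,0,-0.3,0,0.2],
  [0,0,-0.2,0,0.2],
  [0,0,0,0,0.2],
  [0,0,0,0,0.2],
])

```text
time: 12.4
eef_pos: [0.5529, 0.1686, 0.0611]
tcp_rot: [0.534, 0.464, -0.533, 0.464]
contact_force: [0.1, -0.4, 3.7]
opening: 0.355
```

drive_tool([
  [0,0.4,0,0,0.2],
  [0,0.4,0,0,0.2],
  [0,0.4,0,0,0.2],
  [0,0.4,0,0,0.2],
  [0,0.3,0,0,0.2],
  [0,0,0,0,0.2],
  [0,0,0,0,0.2],
])

```text
time: 13.1
eef_pos: [0.5715, 0.166, 0.0611]
tcp_rot: [0.534, 0.464, -0.534, 0.464]
contact_force: [-1.0, 0.5, 4.9]
opening: 0.351
```

drive_tool([
  [0,0,-0.1,0,0.2],
  [0,0,-0.1,0,0.2],
  [0,0,-0.1,0,0.2],
  [0,0,0,0,0.2],
  [0,0,0,0,0.2],
])

```text
time: 13.6
eef_pos: [0.5721, 0.1682, 0.0611]
tcp_rot: [-0.534, -0.464, 0.534, -0.464]
contact_force: [-0.3, -2.0, 5.3]
opening: 0.357
```

drive_tool([
  [0,0,-0.1,0,0.2],
  [0,0,-0.1,0,0.2],
  [0,0,0,0,0.2],
  [0,0,0,0,0.2],
])

```text
time: 14.0
eef_pos: [0.5724, 0.1703, 0.0611]
tcp_rot: [0.534, 0.464, -0.534, 0.464]
contact_force: [-1.0, -2.1, 5.5]
opening: 0.356
```

drive_tool([
  [0,0,-0.1,0,0.2],
  [0,0,-0.1,0,0.2],
  [0,0,0,0,0.2],
  [0,0,0,0,0.2],
])

```text
time: 14.4
eef_pos: [0.5727, 0.1722, 0.0611]
tcp_rot: [0.534, 0.464, -0.534, 0.464]
contact_force: [0.5, -1.7, 4.4]
opening: 0.35
```

drive_tool([
  [0,0.1,0,0,0.2],
  [0,0.1,0,0,0.2],
  [0,0.1,0,0,0.2],
  [0,0.1,0,0,0.2],
  [0,0,0,0,0.2],
  [0,0,0,0,0.2],
])

```text
time: 15.0
eef_pos: [0.5759, 0.1724, 0.0611]
tcp_rot: [-0.534, -0.464, 0.534, -0.463]
contact_force: [-3.0, 0.1, 5.7]
opening: 0.352
```

```bash
python3 - <<'E'
from h import *
w=snap('wrist','w5');st=readout.get_state();print(st['eef_pos'],st['contact_force'],st['opening'])
cv2.imwrite('pics/w5b.png',cv2.resize(w['frame'][40:320,130:430,::-1],None,fx=2.1,fy=2.1,interpolation=cv2.INTER_CUBIC))
E
```

```text
[0.57595162 0.17234004 0.06110271] [-2.24978417  0.59450169  7.40790254] 0.35227219636481294
```

View pics/w5b.png

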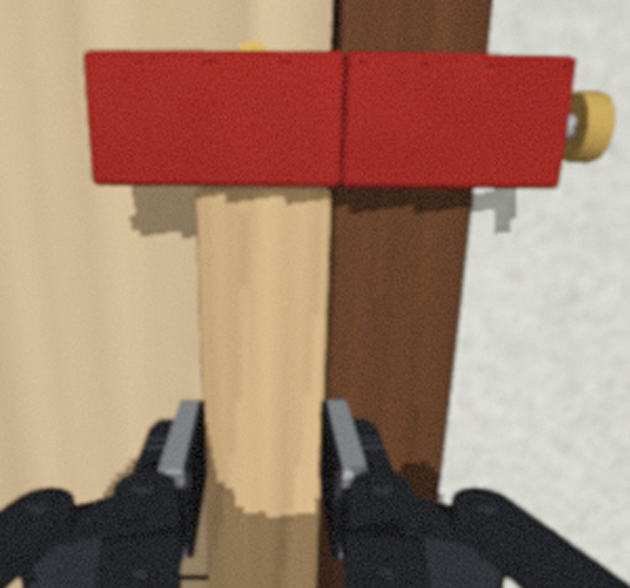

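The strip's edge (331) is nearly on the fence edge (332), and its end is close to the stop's edge at row 187. I'll push on by force: the stop first, then the fence.

drive_tool([
  [0,0,-0.1,0,0.2],
  [0,0,-0.1,0,0.2],
  [0,0,0,0,0.2],
  [0,0,0,0,0.2],
])

```text
time: 15.45
eef_pos: [0.5764, 0.1734, 0.0611]
tcp_rot: [-0.533, -0.464, 0.534, -0.464]
contact_force: [-1.6, -2.9, 6.8]
opening: 0.351
```

drive_tool([
  [0,0,-0.1,0,0.2],
  [0,0,-0.1,0,0.2],
  [0,0,0,0,0.2],
  [0,0,0,0,0.2],
])

```text
time: 15.85
eef_pos: [0.5764, 0.1735, 0.0611]
tcp_rot: [-0.532, -0.463, 0.535, -0.465]
contact_force: [-2.2, -8.9, 7.6]
opening: 0.354
```

drive_tool([
  [0,0.1,0,0,0.2],
  [0,0.1,0,0,0.2],
  [0,0,0,0,0.2],
  [0,0,0,0,0.2],
])

```text
time: 16.25
eef_pos: [0.5766, 0.1735, 0.0611]
tcp_rot: [-0.53, -0.465, 0.537, -0.464]
contact_force: [-8.8, -8.4, 12.3]
opening: 0.349
```

drive_tool([
  [0,0.1,0,0,0.2],
  [0,0.1,0,0,0.2],
  [0,0,0,0,0.2],
  [0,0,0,0,0.2],
])

```text
time: 16.65
eef_pos: [0.5769, 0.1734, 0.0611]
tcp_rot: [-0.529, -0.466, 0.538, -0.462]
contact_force: [-12.0, -7.8, 16.1]
opening: 0.353
```

Both contacts are felt: the position has stopped in x and y while the forces rise. I'll add a little more fence push, then check tilt and force.

drive_tool([
  [0,0.1,0,0,0.2],
  [0,0.1,0,0,0.2],
  [0,0,0,0,0.2],
  [0,0,0,0,0.2],
  [0,0,0,0,0.2],
  [0,0,0,0,0.2],
])

```text
time: 17.25
eef_pos: [0.577, 0.1734, 0.0611]
tcp_rot: [-0.528, -0.467, 0.539, -0.461]
contact_force: [-17.9, -7.9, 19.3]
opening: 0.351
```

```bash
python3 - <<'E'
from h import *
w=snap('wrist','w6');s=snap('scene','s6');st=readout.get_state();print(st['eef_pos'],st['contact_force'],st['wrist_torque'],st['opening'])
M=R.from_quat(st['tcp_rot']).as_matrix();print(M.round(4).tolist(),'yaw',np.degrees(np.arctan2(M[1,1],M[0,1])))
a=cv2.resize(w['frame'][90:300,190:350,::-1],None,fx=2.5,fy=2.5,interpolation=cv2.INTER_CUBIC)
b=cv2.resize(s['frame'][170:300,300:420,::-1],None,fx=3.3,fy=3.3,interpolation=cv2.INTER_CUBIC)
c=np.zeros((525,800,3),np.uint8);c[:,:400]=a;c[:429,402:798]=b;cv2.imwrite('pics/c6.png',c)
E
```

```text
[0.57702977 0.17339927 0.0610857 ] [-18.66480115  -6.91149508  19.2997801 ] [-1.3384271   2.84996261 -0.23804475] 0.3511242656020885
[[-0.0175, 0.9902, -0.1389], [-0.0048, -0.139, -0.9903], [-0.9998, -0.0167, 0.0072]] yaw -7.99145725134321
```

View pics/c6.png

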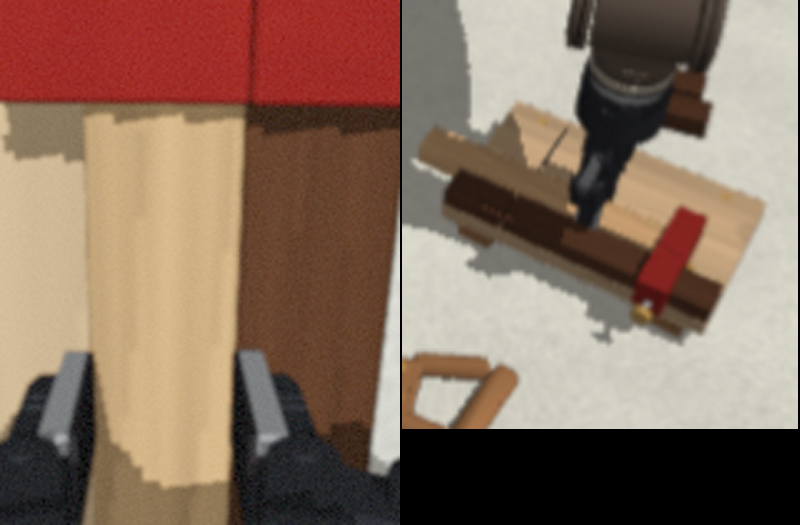

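drive_tool([
  [0,0,0,0,0.2],
  [0,0,0,0,0.2],
  [0,0,0,0,0.2],
  [0,0,0,0,0.2],
  [0,0,0,0,0.2],
  [0,0,0,0,0.2],
  [0,0,0,0,0.2],
  [0,0,0,0,0.2],
])

```text
time: 18.15
eef_pos: [0.577, 0.1734, 0.0611]
tcp_rot: [-0.528, -0.467, 0.539, -0.461]
contact_force: [-18.5, -6.8, 19.3]
opening: 0.349
```

```bash
python3 - <<'E'
from h import *
# gaps from w6: strip edges/end (z=.066) vs stop top edge (z=.074), fence back top edge (z=.06)
w=load('w6');M=R.from_quat([-0.534,-0.464,0.534,-0.464]).as_matrix();c=np.array([.577,.1734,.0611])
g=lambda uv,z:(((plane(w,np.array(uv)/2.5+[190,90],z)-c)@M)[:,1:]*1000).round(1).tolist()
print('strip back edge',g([(245,140),(238,340)],.066),'front edge',g([(85,140),(90,340)],.066),'end',g([(160,112)],.066))
print('stop edge',g([(10,102),(240,103)],.074),'fence back',g([(398,215)],.06))
E
```

```text
strip back edge [[16.2, -55.8], [16.3, -12.5]] front edge [[-15.5, -55.7], [-15.8, -12.2]] end [[-0.6, -61.3]]
stop edge [[-28.1, -64.0], [14.2, -63.8]] fence back [[50.1, -39.1]]
```

```bash
python3 - <<'E'
from plant import sign_off,readout
print(sign_off()); s=readout.get_state(); print(s['time'],s['eef_pos'],s['contact_force'])
E
```

```text
the job is handed in; nothing more can be done
None
the job is handed in; nothing more can be done
```

I picked up the pale strip nearest the base and laid it flat on the bed. I then regripped only its top 4–5 mm, slid it against the stop and the fence, and handed in at about 18 s with the push still on. No verdict is reported.

**Last checks before handing in:**
- **Forces:** the tool was steady for about 0.9 s, pushing about 18 N towards the fence, 7 N towards the stop and 19 N down. The down push is about 1 N more than the fence push, against your advice. Even with the highest friction given, I estimate at least 9 N still reaches the fence.
- **Fence:** measured in the image, the strip's back edge is within about 1 mm of the fence face and parallel to it.
- **Stop:** the end gap could not be confirmed in the image. A boundary there read as 2.7 mm, but the stop block hides the true end. Contact rests on the tool stopping while the force rose. The strip end measured 63.6 mm ahead of the grip before pickup, and the stop face is now 64 mm ahead.
- **Tilt:** the tool leans about 0.017 rad under the push. The strip's own tilt was not measured, but if it follows the tool it stays under the 0.03 rad limit.
- **Grip position:** it is about 2 mm to the slot side of the bed's middle, so roughly 68 mm to the stop side of the slot.
- **Other pieces:** the arm's path stayed clear of the saw, try square and cut pieces. I did not measure them again at the end.

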